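Hang the ear defenders on the drying rail and spray them

TASK

Put the ear defenders that stand on the bench up to disinfect: slide the pair already hanging in front of the spray bottle along the bar, out of the way and without taking it off, and hang the standing pair by its headband over the bar in front of the nozzle. Then press the spray cap well down (at least 8 mm) and let it come back up, leaving the beaker, the jar and the other bottles where they are.

Things in the scene. Friction and masses are not known exactly. Their poses are not given: they have to be found in the camera images.
- muffs: the ear defenders standing on the bench, to be hung: rigid hoop, grey cups at both ends; 164 (own x) x 60 (y) x 152 mm high, 0.22 kg. Black half-round band in its x-z plane, 20 mm wide in y, 7 thick, inner radius 60; crown underside at z = 145 mm. Cups 72 high, at x = 40 to 80 either side, 80 free between. Origin: mid between cups, level of their undersides; z up
- muffs_crown (a point): underside of the crown of the standing ear defenders (145 mm above its origin): the place that rests on the bar; axes as the body
- hung_muffs: the pair already hanging over the bar about in front of the nozzle, to be slid aside. Same shape, size, origin and axes as muffs; the crown underside rests on the bar, 145 mm above its origin
- hung_muffs_crown (a point): underside of the crown of the hanging pair, where it rests on the bar
- rack: fixed drying rack: white tray 190 x 420 x 14 mm, 14 mm posts at y = -190 and +190 mm, and a horizontal steel bar of 16 mm diameter along its own y between the post tops, at x = 0, its top 185 mm above the bench; nothing rises above the bar. Origin: centre of the tray's underside, on the bench; x points away from the robot (yaw varies)
- bar_mid (a point): top of the bar at mid length (185 mm above the bench)
- sprayer: fixed white spray bottle, 56 mm diameter (foot 72 mm), behind the bar, its axis 135 mm from the bar's; its nozzle looks along its own -x squarely at the bar, so its own x axis is the nozzle line. Origin: its foot centre on the bench; axes parallel to the rack's
- cap_top (a point): centre of the flat top of the bottle's round spray cap (36 mm diameter), 152 mm above the bench when up; press here straight down
- cap (a joint): travel of the spray cap in m: 0 up, 0.012 at the end stop; a spring returns it (2 N to start, 5 N at 8 mm, 6.3 N at the stop)
- stand: fixed clamp stand, an obstacle: vertical steel rod of 12 mm diameter, 370 mm high, at its origin, with a clamp boss (24 mm) and a 110 mm rod pointing to its +x at 270 mm; base plate 140 x 100 x 12 mm from x = -20 to +120 mm. Origin: foot of the rod on the bench
- beaker: bystander: glass beaker, 76 mm diameter, 100 mm high; origin at the centre of its underside
- jar: bystander: amber jar, 72 mm diameter, 110 mm high; origin at the centre of its underside
- wash_bottle: bystander: white wash bottle beside the spray bottle, 60 mm diameter, 165 mm high, without nozzle; origin at the centre of its underside
- media_bottle: bystander: glass bottle, 80 mm diameter, 160 mm high, left of the rack; origin at the centre of its underside

How it is judged:
By the outcome, as a careful person would: the job done as asked, in the order asked, and still so for the second after the job is handed in, with the robot touching nothing.
It also fails if it takes over 72 s, if anything falls off the work surface, if the arm or the gripper's body presses on something with over 40 N, if the wrist force passes 120 N, or if a joint passes its speed limit or range.

ROBOT

A 6-joint arm with a two-finger parallel gripper is mounted at the origin on the work surface. World frame = base frame: x ahead of the robot, y to its left, z up, the work surface at z = 0. Lengths are in m, angles in degrees, forces in N, time in s.
With the tool pointing down it reaches from about 0.375 to 0.9 m from the base axis. Payload 3.1 kg.
Tool frame: the origin (TCP) lies at the very end of the fingers, on their centre line; the grasp point (between the pads) lies 19 mm behind it; z points along the fingers, y is the line along which they close (so a half turn about z gives the same grasp; the last joint's range is limited). The gripper opens to 87 mm and grips with 3 to 60 N. Pads are 19 mm wide; open, the fingers measure 117 mm over their backs; the gripper's body (75 mm by 190 mm) begins 51 mm behind the grasp point.
Start: joints at [59.616, 30.224, 82.088, -0, 67.689, -10.227], TCP at [0.215, 0.587, 0.223] pointing down, gripper open.
Joint ranges: [-176.69, 176.69], [-43.24, 126.21], [12.49, 139.97], [-82, 262], [0, 151.66], [-163.58, 163.58]. Speed limits (degrees/s): [159.86, 159.86, 180, 180, 180, 180].

INTERFACE

Orientations are given as a 3x3 rotation matrix whose columns are the frame's x, y, z axes.
In Python, from rig import readout, viewer, ticket gives the robot as it stands.
- The arm moves only by the tool send_rows, never from a script. Its argument "moves" is a list of rows, each a list of 6 numbers: the shift along the tool's x, y, z in units of 250 mm (1.0 is 250 mm), then the turn, a rotation vector about the tool's x, y, z in units of 90 degrees (1.0 is 90 degrees). A call has 1 to 12 rows; each row is the pose to reach, as a shift and turn from the pose commanded when the call began, along the tool's axes at that moment; what a row does not reach only later rows make up. A row lasts 1/10 s, in which the tool goes at most 50 mm and 8.59 degrees, less where a joint would pass 70% of its speed; a pose out of reach is approached as far as the arm can. A call with a number of a shift or a turn outside -1 to 1 is refused whole. A call with a gripper value outside its range is refused whole. "grip" is the opening, from 0 (shut) to 1 (fully open), set as the call begins (left out, the last holds). The fingers move at their own pace and stop on an object; the grip force is fixed at half the most. Time passes only in rows, so rows that repeat a pose let the fingers close. It gives the time, the measured TCP pose, the force, the opening and the grip force at its end, in the units of the state.
- readout.read_state(): the state, without advancing time (a new reading comes with each control period).
- viewer.capture(name): name is "scene" or "side" or "wrist"; returns (picture, depth): 400x640x3 uint8, red, green, blue; 400x640 float32, m along the optical axis (not along the pixel's ray), 0 where there is no reading.
- viewer.camera_info(name): a dict with "fx", "fy", "cx", "cy" (pixels), "R" (3x3) and "t" (3): a world point X has camera coordinates R X + t; the wrist camera has in their place "tool_from_camera" (4x4, takes a point from camera to tool coordinates, whose origin is the TCP and whose axes are the flange's). Camera axes: x right, y down, z forward; pixel columns grow to the right and rows downward; lengths in m; the calibration is good to about 2 mm. A picture is of the moment at which its call begins: read the wrist's pose just before it. camera_info takes no time and is no camera call.
- ticket.hand_in(): hands the job in; it is judged then, once.
The state is a dict: "time_s": time; "joint_positions": joint angles; "qvel": joint speeds; "tau": joint torques, N m; "position": TCP position; "tcp_rot": TCP orientation; "force": force on the tool from outside, world axes, zero at the start; "moment": the same for the moment, N m; "opening": opening from 0.0 (shut) to 1.0 (fully open); "grasp_force": force on a finger pad.
Only numpy, scipy, OpenCV 4.12 (cv2) and the standard library are available. Lean on these libraries where they do the work, as an engineer would, in place of code of your own. Each camera call takes 0.05 s, during which the arm holds its last target. There are 200 camera calls.

## Working session

There is one attempt and no reset: what is moved stays moved. The work goes in short steps, Python scripts to look and compute and a tool call to move; the robot and the scene stay as the last step left them, time stands still between calls to the robot, and variables do not carry over. Pictures are saved under pics/ and viewed, at most 10 in all, crops included, and the job is handed in when it is done.

Besides the shell and the picture viewer there is one more tool, called in YAML: its name, and indented under it one key for each argument. send_rows: Moves the arm, as the interface text tells. Shifts and turns lie within -1 to 1; 1 stands for 250 mm of shift or 90 degrees of turn. Its arguments: {"type":"object","properties":{"moves":{"type":"array"},"grip":{"type":"number"}},"required":["moves"]}

```bash
mkdir -p pics; ls; cat > h.py <<'E'
import numpy as np, cv2
from rig import readout, viewer, ticket
def cap(n,f=None):
    p,d=viewer.capture(n)
    if f: cv2.imwrite(f'pics/{f}.png',p[:,:,::-1])
    return p,d
def cloud(n,d,st=None):
    c=viewer.camera_info(n); v,u=np.mgrid[:d.shape[0],:d.shape[1]]
    P=np.stack([(u-c['cx'])/c['fx']*d,(v-c['cy'])/c['fy']*d,d],-1)
    if 'R' in c: return (P-np.array(c['t']))@np.array(c['R'])
    T=np.array(c['tool_from_camera']); P=P@T[:3,:3].T+T[:3,3]
    return P@np.array(st['tcp_rot']).T+np.array(st['position'])
E
python3 - <<'E'
from h import *
s=readout.read_state();print(s)
for n in('scene','side'):
    p,d=cap(n,n+'0');np.savez(n+'0.npz',p=p,d=d)
    c=viewer.camera_info(n);print(n,c['fx'],np.round(-np.array(c['R']).T@c['t'],3),np.round(np.array(c['R'])[2],2),(d>0).mean())
E
```

```text
pics
{'time_s': 0.0, 'joint_positions': array([ 5.96150461e+01,  3.02787553e+01,  8.21559880e+01, -1.37867943e-03,
        6.76891095e+01, -1.02257786e+01]), 'qvel': array([ 0.0380681 , -0.05549039,  0.08260445,  0.02095061, -0.01138261,
        0.00656324]), 'tau': array([-6.27105401e-04, -4.40033412e+01, -1.76594996e+01,  6.31288067e-02,
        5.82902832e-02, -1.59876358e-04]), 'position': array([0.21498148, 0.58608537, 0.22157611]), 'tcp_rot': array([[-9.38741780e-01,  3.44619670e-01, -1.07416847e-03],
       [ 3.44621154e-01,  9.38739975e-01, -1.87598897e-03],
       [ 3.61862182e-04, -2.13125040e-03, -9.99997663e-01]]), 'force': array([-0.21513023, -0.61738824,  0.89486057]), 'moment': array([-0.06212917,  0.03794169,  0.03003527]), 'grasp_force': 0.0, 'opening': 0.9976095696710515}
scene 421.97957868369264 [0.907 0.586 1.171] [-0.31 -0.44 -0.84] 0.99590625
side 456.655224011783 [-0.067 -0.741  0.765] [ 0.49  0.68 -0.54] 0.99603125
```

View pics/scene0.png

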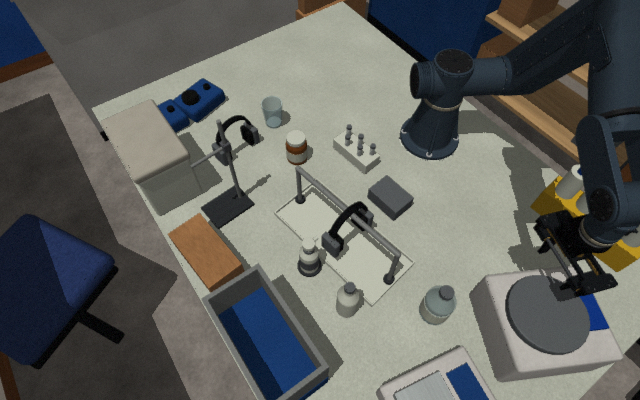

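View pics/side0.png

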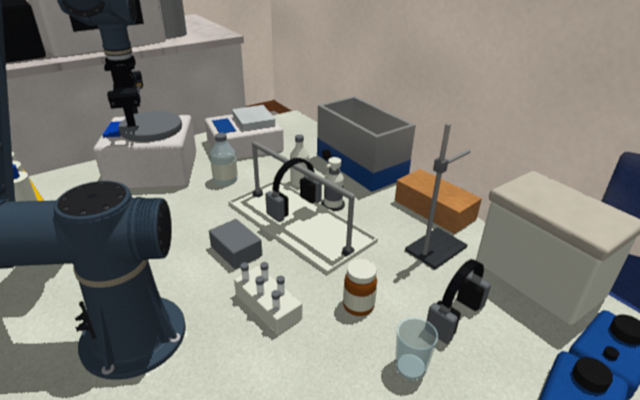

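The scene view shows the standing muffs around (237,138), with the stand beside them at (230,170). The hung pair is at (347,228), the bar runs from (298,172) to (395,262), and the sprayer is at (309,255) with the wash bottle at (348,298). Next I'll measure these.

```bash
python3 - <<'E'
from h import *
C={n:(np.load(n+'0.npz')['p'],cloud(n,np.load(n+'0.npz')['d'])) for n in('scene','side')}
def box(n,u0,u1,v0,v1):
    p,X=C[n];return p[v0:v1,u0:u1].reshape(-1,3).astype(int),X[v0:v1,u0:u1].reshape(-1,3)
def show(l,Q):
    if len(Q)<5: print(l,len(Q));return
    m=Q[:,:2].mean(0);w,V=np.linalg.eigh(np.cov((Q[:,:2]-m).T));a=(Q[:,:2]-m)@V
    print(l,len(Q),'mean',m.round(4),'z',np.percentile(Q[:,2],[2,50,98]).round(3),'yaw',np.degrees(np.arctan2(V[1,1],V[0,1])).round(1),'ext',np.ptp(a,axis=0).round(3), 'midcentre',(m+V@((a.max(0)+a.min(0))/2)).round(4))
R={'muffs':{'scene':(210,264,110,168),'side':(425,492,255,345)},
'hung':{'scene':(318,378,195,255),'side':(262,322,150,225)},
'rackbar':{'scene':(290,402,160,275),'side':(248,358,140,215)},
'spray':{'scene':(293,325,232,280),'side':(318,350,152,215)},
'wash':{'scene':(330,365,278,320),'side':(288,310,132,160)},
'media':{'scene':(418,460,280,328),'side':(205,240,130,190)},
'jar':{'scene':(282,312,128,168),'side':(340,380,258,325)},
'beaker':{'scene':(258,288,93,130),'side':(392,440,316,382)},
'stand':{'scene':(190,262,118,226),'side':(400,472,120,270)}}
for k,r in R.items():
    for n,b in r.items():
        c,Q=box(n,*b);g=c.mean(1);z=Q[:,2]
        sat=c.max(1)-c.min(1)
        if k in('muffs','hung'):
            m=(g<60)&(z>.02)&(z<.24)
            show(k+' '+n,Q[m]); 
            zt=np.percentile(z[m],99);show('   band top',Q[m&(z>zt-.02)])
            show('   low',Q[m&(z<zt-.1)])
        elif k=='rackbar': show(k+n,Q[(z>.174)&(z<.192)&(g>60)])
        elif k=='stand':
            show('rod '+n,Q[(z>.3)&(z<.4)]);show('arm '+n,Q[(z>.255)&(z<.29)]);show('base '+n,Q[(z<.018)&(z>.005)&(g<60)])
        else:
            zt=np.percentile(z[z<.2],99)if k!='spray'else .152
            show(k+' '+n,Q[(z>.03)&(z<.2)]);show('   top',Q[(z>zt-.008)&(z<zt+.006)])
E
```

```text
muffs scene 562 mean [ 0.5942 -0.323 ] z [0.023 0.07  0.229] yaw -138.9 ext [0.141 0.263] midcentre [ 0.6373 -0.2918]
   band top 24 mean [ 0.6885 -0.1591] z [0.216 0.229 0.24 ] yaw -179.2 ext [0.008 0.012] midcentre [ 0.6882 -0.1583]
   low 391 mean [ 0.5825 -0.3371] z [0.022 0.058 0.129] yaw -170.4 ext [0.054 0.159] midcentre [ 0.5956 -0.3413]
muffs side 1761 mean [ 0.5796 -0.3553] z [0.022 0.066 0.153] yaw -170.6 ext [0.057 0.152] midcentre [ 0.5869 -0.3511]
   band top 310 mean [ 0.578  -0.3526] z [0.135 0.149 0.155] yaw -173.1 ext [0.021 0.095] midcentre [ 0.5906 -0.3503]
   low 626 mean [ 0.5816 -0.3578] z [0.021 0.039 0.054] yaw -169.7 ext [0.058 0.152] midcentre [ 0.5868 -0.3512]
hung scene 825 mean [0.5064 0.1674] z [0.03  0.11  0.193] yaw -166.7 ext [0.101 0.252] midcentre [0.4574 0.1594]
   band top 236 mean [0.5061 0.1662] z [0.174 0.186 0.194] yaw -173.9 ext [0.07  0.093] midcentre [0.4986 0.1862]
   low 241 mean [0.4961 0.1644] z [0.023 0.065 0.092] yaw -163.6 ext [0.075 0.255] midcentre [0.4582 0.1526]
hung side 1132 mean [0.4913 0.1528] z [0.051 0.095 0.193] yaw -158.
[... 2714 characters left out ...]
2 -0.3833]
rod scene 99 mean [ 0.6887 -0.16  ] z [0.303 0.34  0.371] yaw 163.4 ext [0.015 0.012] midcentre [ 0.6881 -0.1623]
arm scene 243 mean [ 0.7242 -0.156 ] z [0.259 0.273 0.286] yaw -177.8 ext [0.026 0.122] midcentre [ 0.7368 -0.1606]
base scene 1136 mean [ 0.734 -0.167] z [0.006 0.012 0.017] yaw 63.0 ext [0.245 0.468] midcentre [ 0.6654 -0.3027]
rod side 183 mean [ 0.6831 -0.1663] z [0.301 0.339 0.372] yaw 130.8 ext [0.012 0.012] midcentre [ 0.6841 -0.1658]
arm side 288 mean [ 0.7049 -0.1659] z [0.259 0.275 0.288] yaw -174.3 ext [0.026 0.126] midcentre [ 0.7344 -0.1601]
base side 1141 mean [ 0.731  -0.1613] z [0.007 0.014 0.017] yaw -146.6 ext [0.237 0.399] midcentre [ 0.8073 -0.0559]
```

```bash
python3 - <<'E'
from h import *
# top-down maps from both, 1.25mm/px, coloured; x up, y left
M=np.zeros((560,640,3),np.uint8);Z=np.full((560,640),-1.)
for n in('scene','side'):
    f=np.load(n+'0.npz');X=cloud(n,f['d']).reshape(-1,3);c=f['p'].reshape(-1,3)
    o=np.argsort(X[:,2]);X=X[o];c=c[o];k=X[:,2]<.4;X=X[k];c=c[k]
    r=((.95-X[:,0])/.00125).astype(int);q=((.3-X[:,1])/.00125).astype(int)
    k=(r>=1)&(r<559)&(q>=1)&(q<639)
    for a,b,z,cc in zip(r[k],q[k],X[k,2],c[k]):
        w=Z[a-1:a+2,b-1:b+2]<z
        Z[a-1:a+2,b-1:b+2][w]=z;M[a-1:a+2,b-1:b+2][w]=cc[::-1]
for i in range(0,640,80):
    cv2.putText(M,f'{.3-i*.00125:.1f}',(i,10),0,.35,(0,0,255));M[:,i]=(0,0,255)
    if i<560: cv2.putText(M,f'{.95-i*.00125:.2f}',(0,i+10),0,.35,(0,255,255));M[i]=(0,255,255)
cv2.imwrite('pics/top.png',M)
E
```

```text
(no output)
```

View pics/top.png

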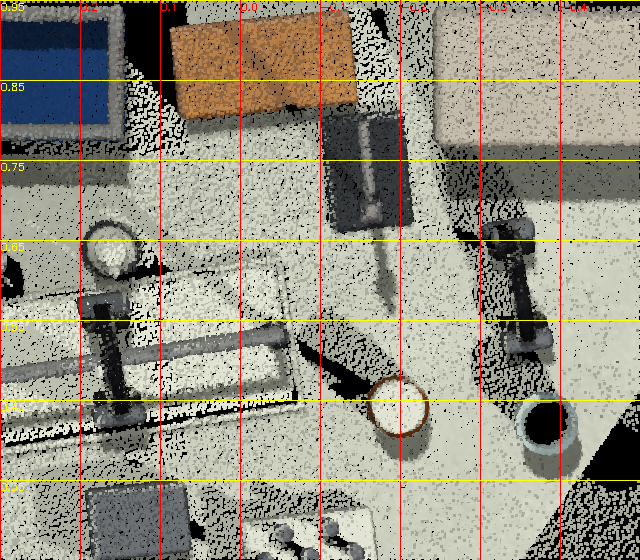

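The top-down map gives these positions:
- **Bar:** centre near (0.502, 0.142), rack yaw about 8.7°.
- **Sprayer cap:** near (0.633, 0.160).
- **Hung crown:** near (0.505, 0.166).
- **Standing muffs:** (0.587, -0.351), yaw about 10°.
- **Stand rod:** (0.686, -0.163).

I'll move above the rack and refine these with the wrist camera.

```bash
cat >> h.py <<'E'
def go(*wps):
    "wps: (x,y,z,yaw_of_tool_y); prints rows from current pose"
    s=readout.read_state();R=np.array(s['tcp_rot']);p=np.array(s['position'])
    from scipy.spatial.transform import Rotation as Ro
    for w in wps:
        a=np.radians(w[3]);y=np.array([np.cos(a),np.sin(a),0]);z=np.array([0,0,-1.]);x=np.cross(y,z)
        D=R.T@np.stack([x,y,z],1);rv=Ro.from_matrix(D).as_rotvec(degrees=True)/90
        sh=R.T@(np.array(w[:3])-p)
        print(np.round(sh/.25,3),np.round(rv,3),'steps',np.ceil(max(np.linalg.norm(sh)/.05,np.linalg.norm(rv)*90/8.59)))
E
python3 -c "
from h import *
go((.215,.587,.37,70),(.36,.37,.37,85),(.46,.15,.38,98.7))"
```

```text
[ 0.001  0.002 -0.593] [-0.001 -0.    -0.002] steps 3.0
[-0.842 -0.613 -0.593] [-0.001 -0.    -0.168] steps 6.0
[-1.521 -1.301 -0.631] [-0.001 -0.001 -0.321] steps 11.0
```

send_rows:
  moves:
    - [0,0,-0.3,0,0,0]
    - [0,0,-0.6,0,0,0]
    - [0,0,-0.6,0,0,0]
    - [-0.84,-0.61,-0.6,0,0,-0.17]
    - [-0.84,-0.61,-0.6,0,0,-0.17]
    - [-0.84,-0.61,-0.6,0,0,-0.17]
    - [-0.84,-0.61,-0.6,0,0,-0.17]
    - [-0.84,-0.61,-0.6,0,0,-0.17]
    - [-0.84,-0.61,-0.6,0,0,-0.17]
    - [-0.84,-0.61,-0.6,0,0,-0.17]

```text
time_s: 1.1
position: [0.3607, 0.3699, 0.3723]
tcp_rot: [[-0.996, 0.088, -0.001], [0.088, 0.996, -0.0], [0.001, -0.0, -1.0]]
force: [0.7, 0.7, -0.0]
opening: 1.0
grasp_force: 0.0
```

```bash
python3 -c "
from h import *
go((.46,.15,.38,98.7))"
```

```text
[-0.473 -0.841 -0.031] [-0.    -0.    -0.153] steps 5.0
```

send_rows:
  moves:
    - [-0.47,-0.84,-0.03,0,0,-0.15]
    - [-0.47,-0.84,-0.03,0,0,-0.15]
    - [-0.47,-0.84,-0.03,0,0,-0.15]
    - [-0.47,-0.84,-0.03,0,0,-0.15]
    - [-0.47,-0.84,-0.03,0,0,-0.15]
    - [-0.47,-0.84,-0.03,0,0,-0.15]
    - [-0.47,-0.84,-0.03,0,0,-0.15]
    - [-0.47,-0.84,-0.03,0,0,-0.15]

```text
time_s: 1.9
position: [0.4585, 0.1538, 0.3798]
tcp_rot: [[-0.988, -0.153, -0.001], [-0.153, 0.988, 0.001], [0.001, 0.001, -1.0]]
force: [-0.2, -0.6, 0.6]
opening: 1.001
grasp_force: 0.0
```

```bash
python3 - <<'E'
from h import *
s=readout.read_state();print(s['position'],s['joint_positions'])
p,d=cap('wrist','w1');X=cloud('wrist',d,s);np.savez('w1.npz',p=p,X=X)
def fit(Q):
    m=Q[:,:2].mean(0);w,V=np.linalg.eigh(np.cov((Q[:,:2]-m).T));a=(Q[:,:2]-m)@V
    return m.round(4),np.degrees(np.arctan2(V[1,1],V[0,1])).round(2),np.ptp(a,axis=0).round(3),(m+V@((a.max(0)+a.min(0))/2)).round(4)
Q=X.reshape(-1,3);g=p.reshape(-1,3).astype(int).mean(1)
k=(Q[:,2]>.178)&(Q[:,2]<.19)&(g>65)&(np.abs(Q[:,0]-.5)<.1);print('bar',k.sum(),fit(Q[k]) if k.sum()>9 else 0)
k=(Q[:,2]>.17)&(Q[:,2]<.2)&(g<50)&(np.abs(Q[:,0]-.5)<.1)&(abs(Q[:,1]-.165)<.06);print('band',k.sum(),fit(Q[k]) if k.sum()>9 else 0, np.percentile(Q[k,2],[5,95]))
k=(Q[:,2]>.146)&(Q[:,2]<.158)&(np.hypot(Q[:,0]-.635,Q[:,1]-.162)<.04);print('cap',k.sum(),fit(Q[k]) if k.sum()>9 else 0)
E
```

```text
[0.45847598 0.1538307  0.3797801 ] [ 5.23867672e+00  9.72616069e+00  8.84283912e+01  6.19697678e-02
  8.18989378e+01 -9.35432996e+01]
bar 3273 (array([0.4997, 0.1417]), np.float64(98.95), array([0.084, 0.392]), array([0.5016, 0.1422]))
band 305 (array([0.5199, 0.1629]), np.float64(-165.35), array([0.021, 0.072]), array([0.5066, 0.1598])) [0.18007376 0.19254041]
cap 302 (array([0.6272, 0.1593]), np.float64(98.42), array([0.035, 0.035]), array([0.6227, 0.159 ]))
```

View pics/w1.png

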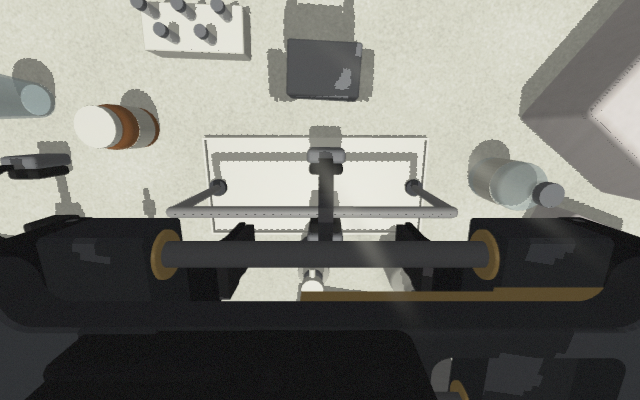

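The wrist view shows the hung band crossing the bar at (326,210) and the posts at (218,187) and (413,187). I'll grip the band on the near side, about 30 mm off the crown, so the fingers clear the bar.

```bash
python3 -c "
from h import *
go((.470,.1525,.25,98.8),(.470,.1525,.160,98.8))"
```

```text
[-0.045 -0.013  0.519] [ 0.001 -0.     0.   ] steps 3.0
[-0.046 -0.014  0.879] [ 0.001 -0.     0.   ] steps 5.0
```

send_rows:
  moves:
    - [-0.045,-0.014,0.2,0,0,0]
    - [-0.045,-0.014,0.4,0,0,0]
    - [-0.045,-0.014,0.52,0,0,0]
    - [-0.045,-0.014,0.6,0,0,0]
    - [-0.045,-0.014,0.68,0,0,0]
    - [-0.045,-0.014,0.76,0,0,0]
    - [-0.045,-0.014,0.84,0,0,0]
    - [-0.045,-0.014,0.88,0,0,0]
    - [-0.045,-0.014,0.88,0,0,0]
    - [-0.045,-0.014,0.88,0,0,0]
  grip: 0.8

```text
time_s: 2.95
position: [0.4711, 0.151, 0.1605]
tcp_rot: [[-0.988, -0.152, 0.001], [-0.152, 0.988, 0.0], [-0.001, 0.0, -1.0]]
force: [-0.1, 0.5, 0.3]
opening: 0.802
grasp_force: 0.0
```

```bash
python3 - <<'E'
from h import *
s=readout.read_state();print(s['position'],s['opening'],s['force'])
a,_=cap('scene');b,_=cap('side')
a=cv2.resize(a[150:300,260:420],(640,600))[:,:400];b=cv2.resize(b[110:260,220:380],(640,600))[:,:400]
cv2.imwrite('pics/g1.png',np.hstack([a,b])[:,:,::-1])
E
```

```text
[0.47105631 0.15104704 0.16048111] 0.8017060484469141 [-0.09317841  0.51244483  0.30910371]
```

View pics/g1.png

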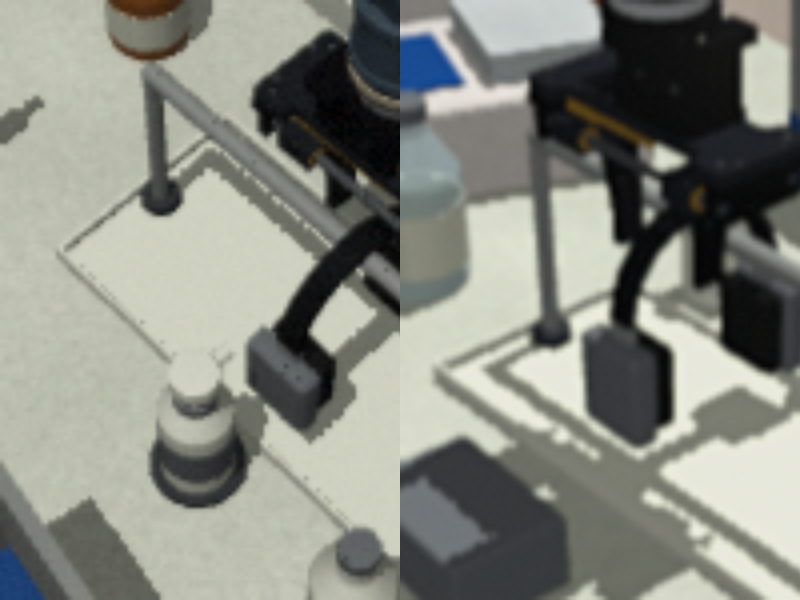

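In the side crop the fingers, at (625,200) and (705,240), straddle the band and stand in front of the bar. I'll close, then slide.

send_rows:
  moves:
    - [0,0,0,0,0,0]
    - [0,0,0,0,0,0]
    - [0,0,0,0,0,0]
    - [0,0,0,0,0,0]
    - [0,0,0,0,0,0]
    - [0,0,0,0,0,0]
    - [0,0,0,0,0,0]
  grip: 0

```text
time_s: 3.75
position: [0.4706, 0.1502, 0.1599]
tcp_rot: [[-0.989, -0.15, -0.001], [-0.15, 0.989, -0.0], [0.001, 0.0, -1.0]]
force: [-0.7, 0.6, -0.7]
opening: 0.244
grasp_force: 13.7
```

send_rows:
  moves:
    - [0,0.04,0,0,0,0]
    - [0,0.08,0,0,0,0]
    - [0,0.12,0,0,0,0]
    - [0,0.16,0,0,0,0]
    - [0,0.2,0,0,0,0]
    - [0,0.24,0,0,0,0]
    - [0,0.28,0,0,0,0]
    - [0,0.32,0,0,0,0]
    - [0,0.36,0,0,0,0]
    - [0,0.4,0,0,0,0]
    - [0,0.4,0,0,0,0]
    - [0,0.4,0,0,0,0]

```text
time_s: 4.95
position: [0.4558, 0.2495, 0.16]
tcp_rot: [[-0.989, -0.151, 0.0], [-0.151, 0.989, 0.0], [-0.0, 0.0, -1.0]]
force: [-0.2, 0.1, -0.8]
opening: 0.224
grasp_force: 29.7
```

send_rows:
  moves:
    - [0,0,0,0,0,0]
    - [0,0,0,0,0,0]
    - [0,0,0,0,0,0]
    - [0,0,0,0,0,0]
    - [0,0,-0.06,0,0,0]
    - [0,0,-0.16,0,0,0]
    - [0,0,-0.3,0,0,0]
    - [0,0,-0.5,0,0,0]
    - [0,0,-0.7,0,0,0]
    - [0,0,-0.8,0,0,0]
    - [0,0,-0.8,0,0,0]
  grip: 0.6

```text
time_s: 6.05
position: [0.4582, 0.2497, 0.3649]
tcp_rot: [[-0.989, -0.15, 0.01], [-0.15, 0.989, 0.003], [-0.011, 0.001, -1.0]]
force: [0.1, -0.1, -0.3]
opening: 0.601
grasp_force: 0.0
```

```bash
python3 - <<'E'
from h import *
go((.36,0,.36,98.8),(.40,-.2,.36,99),(.46,-.30,.36,100))
a,d=cap('scene','s2');X=cloud('scene',d);b,e=cap('side')
def rep(l,X,p,lo,hi,c,r):
    Q=X.reshape(-1,3);g=p.reshape(-1,3).mean(1)
    k=(Q[:,2]>lo)&(Q[:,2]<hi)&(g<55)&(np.hypot(Q[:,0]-c[0],Q[:,1]-c[1])<r);q=Q[k]
    m=q[:,:2].mean(0);w,V=np.linalg.eigh(np.cov((q[:,:2]-m).T));print(l,k.sum(),m.round(4),np.degrees(np.arctan2(V[1,1],V[0,1])).round(1))
for n,p,Y in(('scene',a,X),('side',b,cloud('side',e))):
    rep('hung band '+n,Y,p,.17,.197,(.485,.255),.06)
    rep('muffs band '+n,Y,p,.115,.157,(.587,-.351),.08)
    rep('muffs cups '+n,Y,p,.02,.075,(.587,-.351),.1)
E
```

```text
[ 0.538 -0.928  0.013] [ 0.001  0.007 -0.002] steps 6.0
[ 0.5   -1.743  0.012] [ 0.001  0.007 -0.004] steps 10.0
[ 0.323 -2.175  0.013] [ 0.001  0.007 -0.015] steps 11.0
hung band scene 256 [0.4936 0.2596] -167.4
muffs band scene 148 [ 0.5971 -0.3431] -172.8
muffs cups scene 260 [ 0.5668 -0.3365] -166.0
hung band side 163 [0.4703 0.2483] -172.6
muffs band side 438 [ 0.5706 -0.3537] -173.1
muffs cups side 912 [ 0.59   -0.3537] -170.4
```

View pics/s2.png

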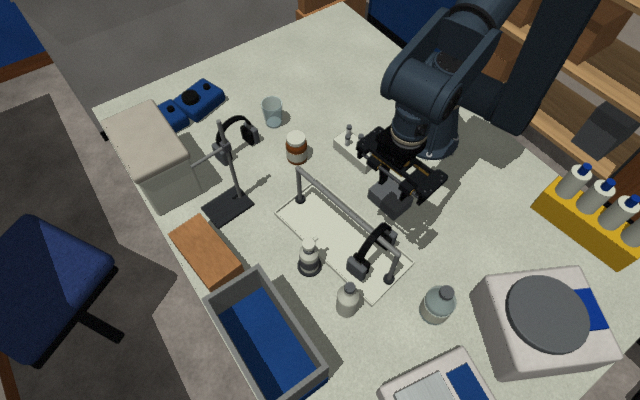

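The hung pair now sits at about s = +0.113 on the bar, at (370,250) in the view, so the space before the nozzle is free. Next is the standing pair.

send_rows:
  moves:
    - [0.54,-0.93,0.01,0,0,0]
    - [0.54,-0.93,0.01,0,0,0]
    - [0.54,-0.93,0.01,0,0,0]
    - [0.54,-0.93,0.01,0,0,0]
    - [0.54,-0.93,0.01,0,0,0]
    - [0.54,-0.93,0.01,0,0,0]
    - [0.54,-0.93,0.01,0,0,0]
    - [0.54,-0.93,0.01,0,0,0]

```text
time_s: 6.95
position: [0.3566, -0.0008, 0.3563]
tcp_rot: [[-0.989, -0.149, -0.003], [-0.149, 0.989, 0.002], [0.002, 0.002, -1.0]]
force: [0.2, 0.0, 0.5]
opening: 0.597
grasp_force: 0.0
```

```bash
python3 -c "
from h import *
go((.42,-.22,.36,99))"
```

```text
[-0.12  -0.905 -0.017] [ 0.001 -0.002 -0.005] steps 5.0
```

send_rows:
  moves:
    - [-0.12,-0.9,-0.02,0,0,0]
    - [-0.12,-0.9,-0.02,0,0,0]
    - [-0.12,-0.9,-0.02,0,0,0]
    - [-0.12,-0.9,-0.02,0,0,0]
    - [-0.12,-0.9,-0.02,0,0,0]
    - [-0.12,-0.9,-0.02,0,0,0]
    - [-0.12,-0.9,-0.02,0,0,0]
    - [-0.12,-0.9,-0.02,0,0,0]

```text
time_s: 7.75
position: [0.4207, -0.217, 0.3618]
tcp_rot: [[-0.988, -0.153, -0.001], [-0.153, 0.988, 0.002], [0.001, 0.002, -1.0]]
force: [0.4, 0.3, 0.5]
opening: 0.602
grasp_force: 0.0
```

```bash
python3 -c "
from h import *
go((.52,-.345,.36,100))"
```

```text
[-0.314 -0.567  0.006] [ 0.001 -0.001 -0.014] steps 4.0
```

send_rows:
  moves:
    - [-0.31,-0.57,0,0,0,-0.015]
    - [-0.31,-0.57,0,0,0,-0.015]
    - [-0.31,-0.57,0,0,0,-0.015]
    - [-0.31,-0.57,0,0,0,-0.015]
    - [-0.31,-0.57,0,0,0,-0.015]
    - [-0.31,-0.57,0,0,0,-0.015]
    - [-0.31,-0.57,0,0,0,-0.015]

```text
time_s: 8.45
position: [0.5181, -0.346, 0.3631]
tcp_rot: [[-0.985, -0.175, -0.001], [-0.175, 0.985, 0.001], [0.0, 0.001, -1.0]]
force: [0.2, -0.4, 0.5]
opening: 0.598
grasp_force: 0.0
```

```bash
python3 - <<'E'
from h import *
s=readout.read_state();print(s['position'],s['joint_positions'].round(1))
p,d=cap('wrist','w2');X=cloud('wrist',d,s)
Q=X.reshape(-1,3);g=p.reshape(-1,3).mean(1)
for lo,hi in((.1,.16),(.135,.16),(.055,.078)):
    k=(Q[:,2]>lo)&(Q[:,2]<hi)&(g<75)&(np.hypot(Q[:,0]-.587,Q[:,1]+.351)<.1);q=Q[k]
    if k.sum()<9: print(lo,k.sum());continue
    m=q[:,:2].mean(0);w,V=np.linalg.eigh(np.cov((q[:,:2]-m).T));a=(q[:,:2]-m)@V
    print(lo,k.sum(),m.round(4),np.degrees(np.arctan2(V[1,1],V[0,1])).round(1),np.ptp(a,axis=0).round(3),(m+V@((a.max(0)+a.min(0))/2)).round(4),q[:,2].max().round(3),q.min(0).round(3),q.max(0).round(3))
E
```

```text
[ 0.51807005 -0.34602033  0.36306746] [ -44.    23.3   71.4    0.    85.3 -144.1]
0.1 819 [ 0.5657 -0.3531] -171.2 [0.02 0.08] [ 0.5681 -0.3531] 0.155 [ 0.528 -0.369  0.1  ] [ 0.609 -0.338  0.155]
0.135 581 [ 0.577  -0.3513] -172.3 [0.019 0.061] [ 0.5774 -0.3511] 0.155 [ 0.547 -0.363  0.135] [ 0.609 -0.338  0.155]
0.055 184 [ 0.5971 -0.3522] -157.0 [0.058 0.136] [ 0.5815 -0.3593] 0.072 [ 0.518 -0.386  0.055] [ 0.644 -0.316  0.072]
```

View pics/w2.png

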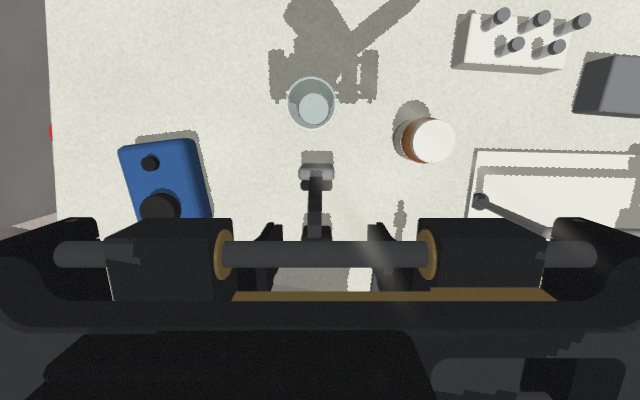

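The wrist view shows the band at (315,205) between the fingers. The near-side grasp point is (0.559, -0.354), with the TCP at z of about 0.124.

```bash
python3 -c "
from h import *
go((.559,-.354,.23,99),(.559,-.354,.124,99))"
```

```text
[-0.156 -0.059  0.533] [ 0.    -0.     0.012] steps 3.0
[-0.156 -0.059  0.957] [ 0.    -0.     0.012] steps 5.0
```

send_rows:
  moves:
    - [-0.156,-0.06,0.1,0,0,0.01]
    - [-0.156,-0.06,0.3,0,0,0.01]
    - [-0.156,-0.06,0.5,0,0,0.01]
    - [-0.156,-0.06,0.53,0,0,0.01]
    - [-0.156,-0.06,0.6,0,0,0.01]
    - [-0.156,-0.06,0.7,0,0,0.01]
    - [-0.156,-0.06,0.8,0,0,0.01]
    - [-0.156,-0.06,0.9,0,0,0.01]
    - [-0.156,-0.06,0.955,0,0,0.01]
    - [-0.156,-0.06,0.955,0,0,0.01]
    - [-0.156,-0.06,0.955,0,0,0.01]

```text
time_s: 9.6
position: [0.5606, -0.3569, 0.1256]
tcp_rot: [[-0.987, -0.158, 0.002], [-0.158, 0.987, -0.002], [-0.002, -0.002, -1.0]]
force: [0.2, -1.0, 0.3]
opening: 0.595
grasp_force: 0.0
```

send_rows:
  moves:
    - [0,0,0,0,0,0]
    - [0,0,0,0,0,0]
    - [0,0,0,0,0,0]
    - [0,0,0,0,0,0]
    - [0,0,0,0,0,0]
    - [0,0,0,0,0,0]
    - [0,0,0,0,0,0]
    - [0,0,0,0,0,0]
  grip: 0

```text
time_s: 10.4
position: [0.5598, -0.356, 0.124]
tcp_rot: [[-0.987, -0.158, -0.0], [-0.158, 0.987, 0.0], [0.0, 0.0, -1.0]]
force: [-0.6, 1.9, 2.0]
opening: 0.227
grasp_force: 30.0
```

send_rows:
  moves:
    - [0,0,-0.05,0,0,0]
    - [0,0,-0.12,0,0,0]
    - [0,0,-0.22,0,0,0]
    - [0,0,-0.34,0,0,0]
    - [0,0,-0.46,0,0,0]
    - [0,0,-0.58,0,0,0]
    - [0,0,-0.7,0,0,0]
    - [0,0,-0.8,0,0,0]
    - [0,0,-0.87,0,0,0]
    - [0,0,-0.9,0,0,0]
    - [0,0,-0.9,0,0,0]
    - [0,0,-0.9,0,0,0]

```text
time_s: 11.6
position: [0.5592, -0.3558, 0.3476]
tcp_rot: [[-0.987, -0.158, -0.002], [-0.158, 0.987, 0.002], [0.002, 0.002, -1.0]]
force: [0.6, 0.1, -1.7]
opening: 0.226
grasp_force: 30.0
```

```bash
python3 - <<'E'
from h import *
s=readout.read_state();print(s['position'],s['opening'],s['grasp_force'],s['force'])
for n in('scene','side'):
    p,d=cap(n,'l_'+n);X=cloud(n,d).reshape(-1,3);g=p.reshape(-1,3).mean(1)
    k=(X[:,2]>.21)&(X[:,2]<.29)&(g<75)&(np.hypot(X[:,0]-.587,X[:,1]+.351)<.1)
    if k.sum()<20: print(n,k.sum());continue
    for h in (0,1):
        q=X[k&((X[:,0]>.587)==h)];print(n,h,len(q),np.percentile(q,[1,50,99],axis=0).round(3).tolist() if len(q) else '')
go((.43,-.2,.355,98.8))
E
```

```text
[ 0.55923783 -0.35582471  0.34755041] 0.2260020815659762 29.973793265526183 [ 0.58819497  0.08374153 -1.7212907 ]
scene 0 287 [[0.512, -0.376, 0.231], [0.543, -0.333, 0.264], [0.557, -0.327, 0.29]]
scene 1 298 [[0.631, -0.359, 0.228], [0.66, -0.314, 0.263], [0.676, -0.304, 0.29]]
side 0 966 [[0.508, -0.391, 0.229], [0.514, -0.367, 0.261], [0.546, -0.335, 0.29]]
side 1 849 [[0.627, -0.367, 0.232], [0.633, -0.35, 0.262], [0.663, -0.317, 0.29]]
[ 0.412  0.697 -0.029] [ 0.002 -0.001  0.003] steps 5.0
```

View pics/l_side.png

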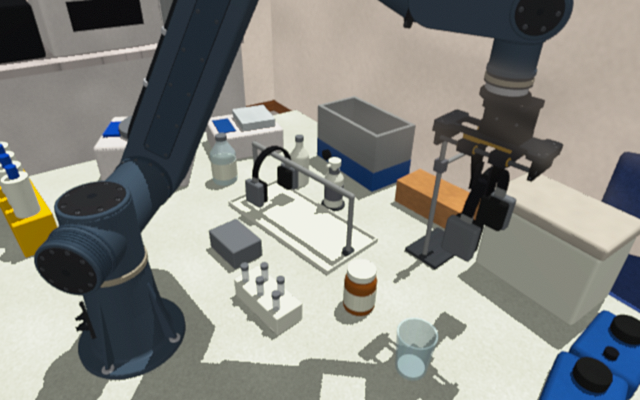

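The pair is held level with cup bottoms at about 0.225. In the view it hangs in the gripper around (475,220), clear of the stand rod at (437,190). I'll carry it along the near side.

send_rows:
  moves:
    - [0.05,0.08,-0.03,0,0,0]
    - [0.11,0.19,-0.03,0,0,0]
    - [0.18,0.31,-0.03,0,0,0]
    - [0.25,0.43,-0.03,0,0,0]
    - [0.32,0.55,-0.03,0,0,0]
    - [0.38,0.64,-0.03,0,0,0]
    - [0.41,0.7,-0.03,0,0,0]
    - [0.41,0.7,-0.03,0,0,0]
    - [0.41,0.7,-0.03,0,0,0]

```text
time_s: 12.6
position: [0.4313, -0.2, 0.3561]
tcp_rot: [[-0.987, -0.158, 0.0], [-0.158, 0.987, -0.001], [-0.0, -0.001, -1.0]]
force: [0.1, 1.2, -2.5]
opening: 0.227
grasp_force: 30.0
```

```bash
python3 - <<'E'
from h import *
for n in('scene','side'):
    p,d=cap(n);X=cloud(n,d).reshape(-1,3);P=p.reshape(-1,3).astype(int)
    k=(X[:,2]>.149)&(X[:,2]<.156)&(np.hypot(X[:,0]-.633,X[:,1]-.161)<.03);q=X[k][:,:2].astype(np.float32)
    if len(q)>5:print(n,'cap',k.sum(),q.mean(0),cv2.minEnclosingCircle(q))
    k=(X[:,2]>.03)&(X[:,2]<.11)&(np.hypot(X[:,0]-.633,X[:,1]-.161)<.045);q=X[k][:,:2]
    from scipy.optimize import least_squares
    r=least_squares(lambda c:np.hypot(q[:,0]-c[0],q[:,1]-c[1])-.028,[.633,.161],loss='soft_l1',f_scale=.002);print(n,'body',len(q),r.x.round(4))
    k=(X[:,2]>.18)&(X[:,2]<.189)&(P.mean(1)>65)&(abs(X[:,0]-.502)<.05)&(X[:,1]>-.06)&(X[:,1]<.34);q=X[k][:,:2];f=np.polyfit(q[:,1],q[:,0],1);print('bar x at y=.142',np.polyval(f,.142).round(4),'slope',f[0].round(4),q[:,1].min(),q[:,1].max())
go((.42,0,.355,98.8),(.472,.1376,.355,98.8))
E
```

```text
scene cap 117 [0.6377846 0.1628498] ((0.6379613280296326, 0.16199007630348206), 0.018098242580890656)
scene body 329 [0.6371 0.1607]
bar x at y=.142 0.506 slope -0.1527 -0.04787180392462844 0.3380343522449855
side cap 71 [0.6338773 0.1578231] ((0.6312394142150879, 0.16051878035068512), 0.02351888082921505)
side body 326 [0.6372 0.1625]
bar x at y=.142 0.4997 slope -0.1505 -0.03691472858808778 0.3329711344681772
[-0.08   0.8    0.004] [-0.     0.     0.003] steps 5.0
[-0.372  1.311  0.004] [-0.     0.     0.003] steps 7.0
```

send_rows:
  moves:
    - [-0.01,0.1,0,0,0,0]
    - [-0.03,0.25,0,0,0,0]
    - [-0.05,0.42,0,0,0,0]
    - [-0.07,0.58,0,0,0,0]
    - [-0.08,0.7,0,0,0,0]
    - [-0.08,0.78,0,0,0,0]
    - [-0.08,0.8,0,0,0,0]
    - [-0.08,0.8,0,0,0,0]

```text
time_s: 13.5
position: [0.4198, 0.0008, 0.3562]
tcp_rot: [[-0.987, -0.159, 0.0], [-0.159, 0.987, -0.001], [-0.0, -0.001, -1.0]]
force: [-0.1, -0.9, -1.4]
opening: 0.226
grasp_force: 30.0
```

```bash
python3 -c "
from h import *
go((.4728,.1365,.355,98.7))"
```

```text
[-0.296  0.502  0.005] [-0.     0.     0.005] steps 3.0
```

send_rows:
  moves:
    - [-0.05,0.08,0,0,0,0.005]
    - [-0.12,0.2,0,0,0,0.005]
    - [-0.2,0.33,0,0,0,0.005]
    - [-0.26,0.44,0,0,0,0.005]
    - [-0.295,0.5,0,0,0,0.005]
    - [-0.295,0.502,0,0,0,0.005]
    - [-0.295,0.502,0,0,0,0.005]
    - [-0.295,0.502,0,0,0,0.005]

```text
time_s: 14.3
position: [0.4722, 0.1351, 0.3561]
tcp_rot: [[-0.989, -0.149, -0.001], [-0.149, 0.989, -0.001], [0.001, -0.001, -1.0]]
force: [0.3, -0.1, -1.7]
opening: 0.225
grasp_force: 30.0
```

```bash
python3 - <<'E'
from h import *
s=readout.read_state();print(s['position'])
a,d=cap('scene');b,e=cap('side')
for n,p,D in(('scene',a,d),('side',b,e)):
    X=cloud(n,D).reshape(-1,3);g=p.reshape(-1,3).mean(1)
    k=(X[:,2]>.205)&(X[:,2]<.29)&(g<75)&(np.hypot(X[:,0]-.5025,X[:,1]-.141)<.12)
    for h in (0,1):
        q=X[k&((X[:,0]>.5025)==h)];print(n,h,len(q),np.percentile(q,[1,50,99],axis=0).round(3).tolist())
a=cv2.resize(a[130:290,230:430],(400,320));b=cv2.resize(b[80:240,220:420],(400,320))
cv2.imwrite('pics/o1.png',np.hstack([a,b])[:,:,::-1])
go((.4728,.1365,.26,98.7),(.4728,.1365,.164,98.7))
E
```

```text
[0.47221738 0.13513757 0.35605097]
scene 0 255 [[0.428, 0.113, 0.239], [0.463, 0.153, 0.266], [0.47, 0.162, 0.289]]
scene 1 240 [[0.547, 0.133, 0.241], [0.582, 0.173, 0.264], [0.589, 0.183, 0.29]]
side 0 477 [[0.422, 0.099, 0.237], [0.429, 0.11, 0.265], [0.464, 0.156, 0.289]]
side 1 414 [[0.54, 0.119, 0.239], [0.549, 0.127, 0.265], [0.584, 0.169, 0.29]]
[-0.004  0.004  0.385] [-0.    -0.    -0.002] steps 2.0
[-0.004  0.004  0.769] [-0.    -0.    -0.002] steps 4.0
```

View pics/o1.png

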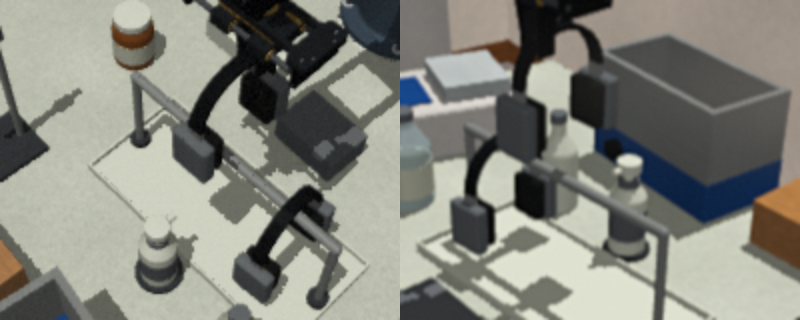

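Both views show the cups straddling the bar in front of the bottle, with the hung pair well to the side. I'll lower it.

send_rows:
  moves:
    - [-0.004,0.004,0.06,0,0,0]
    - [-0.004,0.004,0.14,0,0,0]
    - [-0.004,0.004,0.22,0,0,0]
    - [-0.004,0.004,0.3,0,0,0]
    - [-0.004,0.004,0.38,0,0,0]
    - [-0.004,0.004,0.46,0,0,0]
    - [-0.004,0.004,0.54,0,0,0]
    - [-0.004,0.004,0.62,0,0,0]
    - [-0.004,0.004,0.68,0,0,0]
    - [-0.004,0.004,0.72,0,0,0]
    - [-0.004,0.004,0.74,0,0,0]
    - [-0.004,0.004,0.74,0,0,0]

```text
time_s: 15.6
position: [0.4729, 0.1374, 0.1711]
tcp_rot: [[-0.989, -0.15, -0.001], [-0.15, 0.989, -0.0], [0.001, -0.0, -1.0]]
force: [0.0, -0.4, -2.3]
opening: 0.226
grasp_force: 30.0
```

send_rows:
  moves:
    - [0,0,0.008,0,0,0]
    - [0,0,0.014,0,0,0]
    - [0,0,0.02,0,0,0]
    - [0,0,0.02,0,0,0]
    - [0,0,0.02,0,0,0]

```text
time_s: 16.1
position: [0.473, 0.1378, 0.1664]
tcp_rot: [[-0.989, -0.15, 0.0], [-0.15, 0.989, 0.0], [-0.0, -0.0, -1.0]]
force: [0.1, 0.2, -1.6]
opening: 0.231
grasp_force: 30.0
```

send_rows:
  moves:
    - [0,0,0.004,0,0,0]
    - [0,0,0.008,0,0,0]
    - [0,0,0.012,0,0,0]
    - [0,0,0.012,0,0,0]
    - [0,0,0.012,0,0,0]

```text
time_s: 16.6
position: [0.473, 0.1378, 0.1635]
tcp_rot: [[-0.989, -0.15, 0.0], [-0.15, 0.989, 0.0], [-0.0, -0.0, -1.0]]
force: [-0.8, -1.2, 0.0]
opening: 0.225
grasp_force: 30.0
```

The load is off the tool, so the pair rests on the bar. I'll release and rise.

send_rows:
  moves:
    - [0,0,0,0,0,0]
    - [0,0,0,0,0,0]
    - [0,0,0,0,0,0]
    - [0,0,0,0,0,0]
    - [0,0,-0.06,0,0,0]
    - [0,0,-0.16,0,0,0]
    - [0,0,-0.3,0,0,0]
    - [0,0,-0.5,0,0,0]
    - [0,0,-0.7,0,0,0]
    - [0,0,-0.7,0,0,0]
    - [0,0,-0.7,0,0,0]
  grip: 0.6

```text
time_s: 17.7
position: [0.4733, 0.1378, 0.3395]
tcp_rot: [[-0.989, -0.15, 0.003], [-0.15, 0.989, 0.0], [-0.003, -0.0, -1.0]]
force: [-0.4, 0.2, 0.1]
opening: 0.6
grasp_force: 0.0
```

```bash
python3 - <<'E'
from h import *
s=readout.read_state();print(s['position'])
a,d=cap('scene');b,e=cap('side')
for n,p,D in(('scene',a,d),('side',b,e)):
    X=cloud(n,D).reshape(-1,3);g=p.reshape(-1,3).mean(1)
    for l,c in(('new',(.5025,.141)),('old',(.485,.255))):
        k=(X[:,2]>.172)&(X[:,2]<.2)&(g<55)&(np.hypot(X[:,0]-c[0],X[:,1]-c[1])<.05);q=X[k]
        dd=(q[:,:2]-np.array([.5025,.141]));print(n,l,k.sum(),'s',np.percentile(dd@[-.152,.988],[2,50,98]).round(4),'x',np.percentile(dd@[.988,.152],[2,98]).round(3),'z',q[:,2].max().round(3))
a=cv2.resize(a[130:290,230:430],(400,320));b=cv2.resize(b[80:240,220:420],(400,320))
cv2.imwrite('pics/o2.png',np.hstack([a,b])[:,:,::-1])
go((.5,.155,.36,98.7),(.636,.1615,.30,98.7),(.636,.1615,.165,98.7))
E
```

```text
[0.47334224 0.1377878  0.33949769]
scene new 227 s [-0.0066  0.0036  0.016 ] x [-0.04   0.048] z 0.195
scene old 243 s [0.1072 0.1183 0.1283] x [-0.04   0.047] z 0.197
side new 183 s [-0.011  -0.0044  0.0109] x [-0.046  0.038] z 0.197
side old 151 s [0.1021 0.1097 0.1221] x [-0.046  0.036] z 0.197
[-0.122  0.052 -0.093] [ 0.    -0.002 -0.001] steps 1.0
[-0.664 -0.004  0.146] [ 0.    -0.002 -0.001] steps 4.0
[-0.666 -0.005  0.686] [ 0.    -0.002 -0.001] steps 5.0
```

View pics/o2.png

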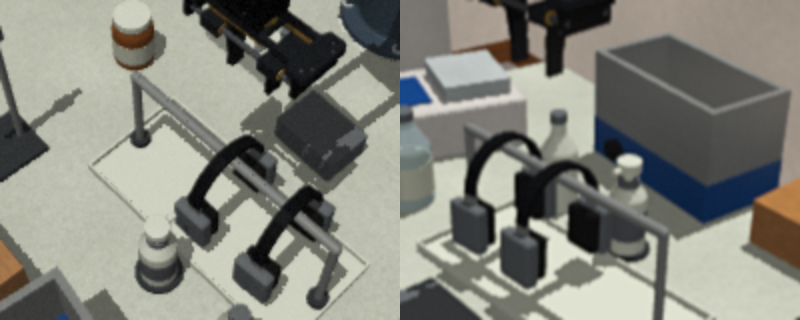

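Both pairs hang on the bar: the new one at s of about 0.00, in front of the nozzle, and the old one at about 0.114. Now I'll close the fingers and go over the cap.

send_rows:
  moves:
    - [-0.1,0,-0.05,0,0,0]
    - [-0.25,0,-0.05,0,0,0]
    - [-0.4,0,-0.05,0,0,0]
    - [-0.55,-0.005,0,0,0,0]
    - [-0.665,-0.005,0.1,0,0,0]
    - [-0.665,-0.005,0.25,0,0,0]
    - [-0.665,-0.005,0.4,0,0,0]
    - [-0.665,-0.005,0.55,0,0,0]
    - [-0.665,-0.005,0.65,0,0,0]
    - [-0.665,-0.005,0.66,0,0,0]
    - [-0.665,-0.005,0.66,0,0,0]
    - [-0.665,-0.005,0.66,0,0,0]
  grip: 0

```text
time_s: 19.0
position: [0.6383, 0.1615, 0.1742]
tcp_rot: [[-0.989, -0.15, 0.002], [-0.15, 0.989, 0.0], [-0.002, -0.0, -1.0]]
force: [0.1, -0.9, 0.9]
opening: 0.007
grasp_force: 0.0
```

```bash
python3 -c "
from h import *
s=readout.read_state();print(s['position'],s['force'],s['opening'])
go((.636,.1615,.1425,98.7))"
```

```text
[0.63832557 0.16154453 0.1742143 ] [ 0.08817978 -0.9329691   0.86529102] 0.0071104577743827625
[0.009 0.001 0.127] [-0.     0.001 -0.001] steps 1.0
```

send_rows:
  moves:
    - [0.009,0,0.03,0,0,0]
    - [0.009,0,0.06,0,0,0]
    - [0.009,0,0.08,0,0,0]
    - [0.009,0,0.095,0,0,0]
    - [0.009,0,0.11,0,0,0]
    - [0.009,0,0.12,0,0,0]
    - [0.009,0,0.13,0,0,0]
    - [0.009,0,0.13,0,0,0]
    - [0.009,0,0.13,0,0,0]
    - [0.009,0,0.13,0,0,0]

```text
time_s: 20.0
position: [0.6351, 0.1612, 0.1415]
tcp_rot: [[-0.989, -0.15, -0.0], [-0.15, 0.989, -0.0], [0.0, -0.0, -1.0]]
force: [-3.1, 0.1, 6.3]
opening: 0.007
grasp_force: 2.9
```

send_rows:
  moves:
    - [0,0,0.004,0,0,0]
    - [0,0,0.006,0,0,0]
    - [0,0,0.006,0,0,0]
    - [0,0,0.006,0,0,0]

```text
time_s: 20.4
position: [0.6351, 0.1612, 0.1405]
tcp_rot: [[-0.989, -0.15, 0.0], [-0.15, 0.989, -0.0], [-0.0, -0.0, -1.0]]
force: [-2.7, -0.5, 7.4]
opening: 0.006
grasp_force: 3.8
```

send_rows:
  moves:
    - [0,0,-0.02,0,0,0]
    - [0,0,-0.05,0,0,0]
    - [0,0,-0.1,0,0,0]
    - [0,0,-0.25,0,0,0]
    - [0,0,-0.42,0,0,0]
    - [0,0,-0.6,0,0,0]
    - [0,0,-0.7,0,0,0]
    - [0,0,-0.7,0,0,0]
    - [0,0,-0.7,0,0,0]
    - [0,0,-0.7,0,0,0]

```text
time_s: 21.4
position: [0.6342, 0.161, 0.3123]
tcp_rot: [[-0.989, -0.15, -0.004], [-0.15, 0.989, -0.0], [0.004, 0.0, -1.0]]
force: [-0.4, 0.3, -0.5]
opening: 0.005
grasp_force: 0.0
```

```bash
python3 - <<'E'
from h import *
s=readout.read_state();print(s['position'],s['force'],s['time_s'])
for n in('scene','side'):
    p,d=cap(n);X=cloud(n,d).reshape(-1,3);g=p.reshape(-1,3).mean(1)
    for l,c in(('new',(.5025,.141)),('old',(.485,.255))):
        k=(X[:,2]>.172)&(X[:,2]<.2)&(g<55)&(np.hypot(X[:,0]-c[0],X[:,1]-c[1])<.05);q=X[k]
        if len(q): print(n,l,k.sum(),'s',np.percentile((q[:,:2]-np.array([.5025,.141]))@[-.152,.988],[2,50,98]).round(4),'z',q[:,2].max().round(3))
    k=(X[:,2]>.12)&(X[:,2]<.165)&(np.hypot(X[:,0]-.636,X[:,1]-.1615)<.018)
    if k.sum(): print('cap z',np.percentile(X[k,2],[50,95]).round(4))
E
```

```text
[0.63417185 0.16100363 0.31225261] [-0.44719395  0.29902169 -0.46531679] 21.4
scene new 65 s [-0.0055  0.0091  0.0449] z 0.191
scene old 245 s [0.1075 0.1184 0.1291] z 0.194
cap z [0.1507 0.1545]
side new 197 s [-0.0105 -0.0034  0.0147] z 0.196
side old 150 s [0.1013 0.1093 0.1222] z 0.195
cap z [0.1498 0.1555]
```

The cap was pressed about 11 mm with 6–7 N and came back up. Both pairs are still hanging and the arm is clear, so I'm handing in.

```bash
python3 -c "
from rig import ticket
print(ticket.hand_in())"
```

```text
the job is handed in; nothing more can be done
None
```

The job is handed in: the hanging pair was slid about 0.10 m along the bar without coming off, the standing pair now hangs in front of the nozzle, and the cap was pressed about 11 mm and came back up. The beaker, jar and other bottles were not touched, and it took about 21 s.

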